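Clear the mallet and clamp the bit in the bench chuck

TASK

A wooden mallet has been left in the path of the bench chuck's crank: without bumping the crank into it, pick it up and lay it down inside the open tool tray without dropping it. Then swing the crank clockwise (seen from above) until the three jaws have closed on the bit that stands in the chuck and you feel it go firm, but do not force it further, and let go. Leave the three bits standing where they are, and do not disturb the jar and the brass cup.

Things in the scene. Friction and masses are not known exactly. Their poses are not given: they have to be found in the camera images.
- mallet: loose wooden mallet lying in the crank's way, about 0.35 kg. Origin: under the centre of its head, z up. Head: block 50 mm (x) by 90 mm (y) by 50 mm (z). Round handle, 22 mm thick, from the head's face at x = -25 mm to x = -180 mm, axis 25 mm above the origin. Pinch it by the handle near the head.
- mallet_head (a point): centre of the mallet's head, 25 mm above the underside
- mallet_end (a point): on the handle's axis, 5 mm short of its free end
- tray: open dark steel tool tray fixed to the bench, 300 mm (x) by 190 mm (y), 32 mm high, walls and floor 5 mm. Origin: centre of its underside.
- chuck: three-jaw chuck fixed to the bench, axis upright, base 92 mm, sleeve 82 mm wide; origin: centre of its underside. From the sleeve a level bar, 38 mm up, carries an upright, free-spinning round wooden grip, 20 mm thick, 44 to 110 mm up, 115 mm off the axis. At crank angle q the grip is at angle -pi/2 - q in this frame (q = 0: on the -y side). The bit in the chuck reaches 145 mm up.
- sleeve (a joint): crank angle, rad: 0 jaws open, growing clockwise from above, stop at 2.9. Moves the jaws inward 5 mm per rad from 14 mm off the axis; they meet the bit somewhere from 1.2 to 1.8 rad, then resistance climbs (springy jaws): about 9 N at the grip while free, 11 N just firm enough, 12 to 16 N good, over about 19 N forced. Stays where it is left.
- crank_grip (a point): centre of the top of the crank's upright grip, 110 mm above the bench
- jaw0: chuck jaw, steel block 22 mm long, 10 mm wide, 20 mm high, at 58 to 78 mm above the bench, sliding towards the chuck's axis; origin on the chuck's axis at its underside while open, x pointing outward
- jaw1: chuck jaw, steel block 22 mm long, 10 mm wide, 20 mm high, at 58 to 78 mm above the bench, sliding towards the chuck's axis; origin on the chuck's axis at its underside while open, x pointing outward
- jaw2: chuck jaw, steel block 22 mm long, 10 mm wide, 20 mm high, at 58 to 78 mm above the bench, sliding towards the chuck's axis; origin on the chuck's axis at its underside while open, x pointing outward
- bit_a: steel tool bit, 115 mm long, upright; origin: centre of its foot. Tail 10 mm wide (lowest 27 mm), a shank 32 mm long of 10 to 16 mm (differs from bit to bit), a brass collar 24 mm wide at 59 to 67 mm, a 16 mm head. At the start one of the three bits stands loose in the chuck, the other two in the rack; which is where changes.
- bit_b: steel tool bit, 115 mm long, upright; origin: centre of its foot. Tail 10 mm wide (lowest 27 mm), a shank 32 mm long of 10 to 16 mm (differs from bit to bit), a brass collar 24 mm wide at 59 to 67 mm, a 16 mm head. At the start one of the three bits stands loose in the chuck, the other two in the rack; which is where changes.
- bit_c: steel tool bit, 115 mm long, upright; origin: centre of its foot. Tail 10 mm wide (lowest 27 mm), a shank 32 mm long of 10 to 16 mm (differs from bit to bit), a brass collar 24 mm wide at 59 to 67 mm, a 16 mm head. At the start one of the three bits stands loose in the chuck, the other two in the rack; which is where changes.
- rack: dark wooden block fixed to the bench, 54 mm by 160 mm, 52 mm high, with three holes 50 mm apart along y for spare bits, one empty. Origin: centre of its underside.
- jar: loose amber glass jar 64 mm wide, 85 mm high, a bystander; origin at the centre of its underside
- cup: loose brass cup 72 mm wide, 80 mm high, a bystander; origin at the centre of its underside
Not all that is in view belongs to the job. What is shaped like the bit_a but blue is not meant.

How it is judged:
On the way, in this order (a step that is already met when the one before it is completed fails the run):
1. the mallet lies inside the tool tray, released and still (x of mallet_head in the frame of tray between -0.15 and 0.15 m and y of mallet_head in the frame of tray between -0.095 and 0.095 m and z of each of mallet_head, mallet_end in the frame of tray below 0.042 m and x of mallet_end in the frame of tray between -0.15 and 0.15 m and y of mallet_end in the frame of tray between -0.095 and 0.095 m and linear speed of mallet below 0.05 m/s and contact force between the fingers and mallet below 0.2 N), for 0.2 s.
2. each of the three jaws presses on the bit with more than 18 N (contact force between each of jaw0, jaw1, jaw2 and anything else above 18 N), for 0.2 s.
At the end, for the whole second after the job is handed in: The mallet rests still and released on the floor of the tool tray, head and handle end within its outline (handle axis under 42 mm above the tray's underside); with the crank let go each jaw presses on the bit with more than 18 N; all three bits are within 7 degrees of upright (all of step 2 and x of mallet_head in the frame of tray between -0.15 and 0.15 m and y of mallet_head in the frame of tray between -0.095 and 0.095 m and z of each of mallet_head, mallet_end in the frame of tray below 0.042 m and x of mallet_end in the frame of tray between -0.15 and 0.15 m and y of mallet_end in the frame of tray between -0.095 and 0.095 m and linear speed of mallet below 0.05 m/s and angle between each of bit_a, bit_b, bit_c's own z axis and vertical below 0.12 rad); the robot touches nothing.
It fails at once if a jaw presses on the bit with more than 80 N: forced (contact force between any of jaw0, jaw1, jaw2 and anything else above 80 N).
It fails at once if the crank is driven against the mallet (more than 4 N) (contact force between mallet and chuck above 4 N).
It fails at once if the mallet is dropped or thrown: it moves faster than 0.8 m/s with no finger on it (linear speed of mallet above 0.8 m/s and contact force between the fingers and mallet below 0.1 N).
It fails at once if a bit is moved from its place by more than 30 mm (distance of any of bit_a, bit_b, bit_c from where it was at the start of the episode above 0.03 m).
It fails at once if the jar or the cup is pushed by more than 30 mm or tipped (distance of any of jar, cup from where it was at the start of the episode above 0.03 m or angle between any of jar, cup's own z axis and vertical above 0.5 rad).
It also fails if it takes over 64 s, if anything falls off the work surface, if the arm or the gripper's body presses on something with over 40 N, if the wrist force passes 120 N, or if a joint passes its speed limit or range.

ROBOT

A 6-joint arm with a two-finger parallel gripper is mounted at the origin on the work surface. World frame = base frame: x ahead of the robot, y to its left, z up, the work surface at z = 0. Lengths are in m, angles in rad, forces in N, time in s.
With the tool pointing down it reaches from about 0.325 to 0.85 m from the base axis. Payload 15.5 kg.
Tool frame: the origin (TCP) lies at the very end of the fingers, on their centre line; the grasp point (between the pads) lies 19 mm behind it; z points along the fingers, y is the direction in which the jaws open and shut (so a half turn about z gives the same grasp; the last joint's range is limited). The gripper opens to 91 mm and grips with 3 to 60 N. Pads are 32 mm wide; open, the fingers measure 118 mm over their backs; the gripper's body (76 mm by 178 mm) begins 60 mm behind the grasp point.
Start: joints at [-1.29, 0.494, 1.345, -0, 1.302, -0.096], TCP at [0.229, -0.581, 0.214] pointing down, gripper open.
Joint ranges: [-2.91, 2.91], [-0.82, 2.16], [0.22, 2.67], [-1.22, 4.37], [0.12, 2.79], [-3.08, 3.08]. Speed limits (rad/s): [1.89, 1.89, 2.57, 3.01, 3.01, 3.01].

INTERFACE

Orientations are given as a 3x3 rotation matrix whose columns are the frame's x, y, z axes.
In Python, from workcell import env gives the robot as it stands.
- The arm moves only by the tool drive_tool, never from a script. Its arguments are lists of equal length, an entry for each row: "translation": the shift along the tool's x, y, z each as a share of 0.5 m, from -1 to 1, a list of three; "turn": the turn about the tool's z as a share of 45 degrees, from -1 to 1. In form: {"translation": [[x, y, z], ...], "turn": [turn, ...]}. A call has 1 to 5 rows; each row is the pose to reach, as a shift and turn from the pose measured when the call began, along the tool's axes at that moment; what a row does not reach only later rows make up. A row lasts 1/10 s, in which the tool goes at most 50 mm and 8.59 degrees, less where a joint would pass 70% of its speed; a pose out of reach is approached as far as the arm can. A call with a number of a shift or a turn outside -1 to 1 is refused whole. A call with a gripper value outside its range is refused whole. "grip" is the opening, from -1 (shut) to 1 (fully open), so that 0 is half open, set as the call begins (left out, the last holds). The fingers move at their own pace and stop on an object; "grip_force" is the grip in N (left out, the last holds). Time passes only in rows, so rows that repeat a pose let the fingers close. It gives the time, the measured TCP pose, the force and the opening at its end, in the units of the state.
- env.observe(): the state, without advancing time (a new reading comes with each control period).
- env.read_camera(name): name is "scene" or "top" or "wrist"; returns a dict with "frame" (384x512x3 uint8, red, green, blue), "depth" (384x512 float32, m along the optical axis (not along the pixel's ray), 0 where there is no reading), "fov_y" (degrees; the focal length in pixels is half the picture's height over the tangent of half this angle, whatever the lens; pixels are square), "cx", "cy" (the principal point, pixels), "extrinsics" (4x4, takes a point from world to camera coordinates). Camera axes: x right, y down, z forward; pixel columns grow to the right and rows downward; lengths in m; the calibration is good to about 2 mm. A picture is of the moment at which its call begins.
- env.hand_in(): hands the job in, once; it reports no verdict.
The state is a dict: "t": time; "joints": joint angles; "joint_velocities": joint speeds; "joint_torque": joint torques, N m; "tool_pos": TCP position; "ee_rot": TCP orientation; "wrist_force": force on the tool from outside, world axes, zero at the start; "ft_torque": the same for the moment, N m; "finger_gap": finger opening in m.
Only numpy, scipy, OpenCV 4.12 (cv2) and the standard library are available. Lean on these libraries where they do the work, as an engineer would, in place of code of your own. Each camera call takes 0.05 s, during which the arm holds its last target. There are 200 camera calls.

## Working session

There is one attempt and no reset: what is moved stays moved. The work goes in short steps, Python scripts to look and compute and a tool call to move; the robot and the scene stay as the last step left them, time stands still between calls to the robot, and variables do not carry over. Pictures are saved under pics/ and viewed, about 8 in all and at most 12, crops included, and the job is handed in when it is done.

Besides the shell and the picture viewer there is one more tool, called after ">>>" in YAML: its name, and indented under it one key for each argument. drive_tool: Moves the arm, as the interface text tells. Shift numbers are shares of 0.5 m and turn numbers shares of 45 degrees, none past 1 either way. Its arguments: {"type":"object","properties":{"translation":{"type":"array","items":{"type":"array","items":{"type":"number"}}},"turn":{"type":"array","items":{"type":"number"}},"grip":{"type":"number"},"grip_force":{"type":"number"}},"required":["translation","turn"]}

```bash
mkdir -p pics; ls
cat > h.py <<'E'
import numpy as np, cv2
from workcell import env
def cam(n):
    c=env.read_camera(n); f=192/np.tan(np.radians(c['fov_y'])/2); c['f']=f
    return c
def cloud(c):
    d=c['depth']; v,u=np.mgrid[:384,:512]
    P=np.stack([(u-c['cx'])/c['f']*d,(v-c['cy'])/c['f']*d,d],-1)
    E=c['extrinsics']; W=(P-E[:3,3])@E[:3,:3]; W[d==0]=np.nan
    return W
def save(c,name): cv2.imwrite('pics/'+name,c['frame'][:,:,::-1])
E
python3 - <<'E'
from h import *
import pickle
a=cam('top');b=cam('scene')
pickle.dump((a,b),open('c.pkl','wb'))
im=np.hstack([a['frame'],b['frame']]); 
save(a,'top.png');save(b,'scene.png')
for c in(a,b): print(c['fov_y'],c['cx'],c['cy'],np.round(c['extrinsics'],3))
print(env.observe())
E
```

```text
pics
49.11376751050005 260.4074610718175 194.19859650896325 [[ 0.012 -1.    -0.014 -0.045]
 [-0.984 -0.01  -0.178  0.621]
 [ 0.178  0.016 -0.984  1.066]
 [ 0.     0.     0.     1.   ]]
43.632817200561874 255.06162829437508 188.72620540578333 [[ 0.72   0.694  0.009 -0.406]
 [ 0.6   -0.616 -0.51  -0.347]
 [-0.348  0.373 -0.86   1.554]
 [ 0.     0.     0.     1.   ]]
{'t': 0.1, 'joints': array([-1.29048924e+00,  4.94125010e-01,  1.34604530e+00, -1.04730398e-05,
        1.30249875e+00, -9.54775194e-02]), 'joint_velocities': array([ 0.00144694, -0.00072463, -0.0028582 ,  0.00047852,  0.00084717,
        0.00048883]), 'joint_torque': array([ 2.10399674e-03, -8.80234694e+01, -3.82546878e+01,  7.08947587e-02,
        4.82650311e-02, -3.23828226e-05]), 'tool_pos': array([ 0.22929762, -0.58106407,  0.21340351]), 'ee_rot': array([[ 9.30218949e-01,  3.67004922e-01, -3.07490482e-04],
       [ 3.67005039e-01, -9.30218381e-01,  1.03159281e-03],
       [ 9.25663399e-05, -1.07245773e-03, -9.99999421e-01]]), 'wrist_force': array([0.49717085, 0.51120735, 0.57931565]), 'ft_torque': array([-0.0126411 ,  0.02806058,  0.03477479]), 'finger_gap': 0.09121194398705167}
```

View pics/top.png

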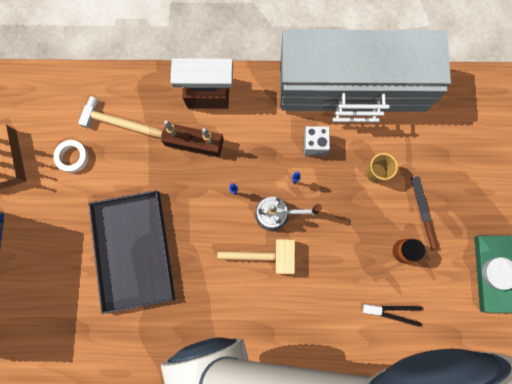

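View pics/scene.png

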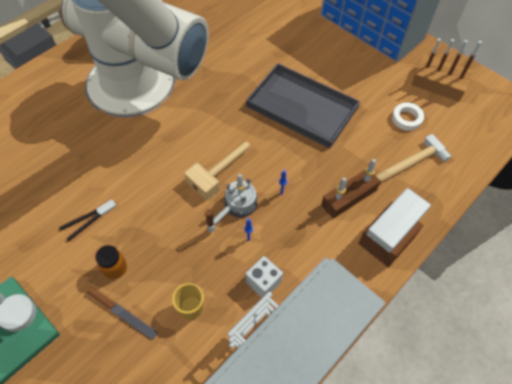

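Top view: the chuck is at (271,213), with its crank grip at (317,210) pointing right (-y). The mallet head is at (287,257) and its handle runs to (218,255). The tray is at (133,252), the rack at (192,138), the jar at (409,250), the cup at (383,167), and small blue decoys are at (234,188) and (297,177). The scene view agrees.

Run:
```python
from h import *
import pickle
a,b=pickle.load(open('c.pkl','rb'))
for n,c in(('top',a),('scene',b)):
    W=cloud(c); c['W']=W
    hsv=cv2.cvtColor(c['frame'],cv2.COLOR_RGB2HSV)
    def reg(name,x0,x1,y0,y1,zl,zh):
        m=(W[...,0]>x0)&(W[...,0]<x1)&(W[...,1]>y0)&(W[...,1]<y1)&(W[...,2]>zl)&(W[...,2]<zh)
        p=W[m]
        if len(p)<3: print(n,name,len(p));return
        r=cv2.minAreaRect((p[:,:2]*1000).astype(np.float32))
        print(n,name,len(p),'med',np.round(np.median(p,0),3),'zmax',np.round(p[:,2].max(),3),'rect',np.round(r[0],0),np.round(r[1],0),round(r[2],1))
    for k,(u,v) in dict(chuck=(271,213),grip=(317,210),head=(287,257),hnd=(250,256),hend=(222,255),tray=(133,252),jar=(409,250),cup=(383,167),blue1=(234,188),blue2=(297,177)).items():
        if n=='top': print(k,np.round(W[v,u],3))
m=0
W=a['W']
def reg(W,name,lo,hi):
    p=W[((W>lo)&(W<hi)).all(-1)]
    if len(p)<3: print(name,len(p));return
    r=cv2.minAreaRect((p[:,:2]*1000).astype(np.float32))
    print(name,len(p),'mean',np.round(p.mean(0),3),'zmax',np.round(p[:,2].max(),3),'rect',np.round(r[0],0),np.round(r[1],0),round(r[2],1))
h=W[257,287];g=W[210,317];t=W[252,133];k=W[213,271]
for nm,c in(('top',a),('scene',b)):
    W=c['W'];print(nm)
    reg(W,'head',[h[0]-.05,h[1]-.04,.04],[h[0]+.045,h[1]+.035,.06])
    reg(W,'handle',[h[0]-.04,h[1]+.035,.025],[h[0]+.04,h[1]+.2,.045])
    reg(W,'grip',[g[0]-.03,g[1]-.03,.095],[g[0]+.03,g[1]+.03,.13])
    reg(W,'traywall',[t[0]-.2,t[1]-.15,.02],[t[0]+.2,t[1]+.15,.04])
    reg(W,'bit',[k[0]-.04,k[1]-.04,.12],[k[0]+.04,k[1]+.04,.16])
    reg(W,'sleeve',[k[0]-.05,k[1]-.05,.03],[k[0]+.05,k[1]+.05,.16])
```

```text
chuck [ 0.565 -0.066  0.098]
grip [ 0.572 -0.181  0.111]
head [ 0.456 -0.109  0.05 ]
hnd [ 0.458 -0.012  0.035]
hend [0.46  0.062 0.037]
tray [0.466 0.31  0.005]
jar [ 0.476 -0.414  0.087]
cup [ 0.71  -0.379  0.01 ]
blue1 [0.628 0.03  0.101]
blue2 [ 0.659 -0.132  0.099]
top
head 645 mean [ 0.457 -0.104  0.05 ] zmax 0.057 rect [ 458. -104.] [86. 48.] 0.4
handle 461 mean [ 0.459 -0.     0.034] zmax 0.041 rect [459.   2.] [149.  22.] 89.6
grip 55 mean [ 0.578 -0.183  0.109] zmax 0.116 rect [ 579. -183.] [18. 18.] 45.4
traywall 1007 mean [0.471 0.317 0.03 ] zmax 0.04 rect [469. 311.] [301. 192.] 11.3
bit 36 mean [ 0.573 -0.069  0.137] zmax 0.147 rect [574. -68.] [14. 15.] 4.3
sleeve 771 mean [ 0.572 -0.069  0.064] zmax 0.147 rect [574. -68.] [83. 81.] 44.5
scene
head 511 mean [ 0.459 -0.106  0.05 ] zmax 0.058 rect [ 457. -103.] [88. 54.] 0.2
handle 344 mean [ 0.462 -0.     0.034] zmax 0.042 rect [460.   2.] [150.  26.] 88.8
grip 64 mean [ 0.581 -0.184  0.108] zmax 0.116 rect [ 580. -184.] [18. 20.] 2.1
traywall 946 mean [0.47  0.308 0.029] zmax 0.039 rect [469. 311.] [303. 197.] 11.1
bit 47 mean [ 0.577 -0.071  0.134] zmax 0.149 rect [576. -70.] [16. 11.] 27.8
sleeve 822 mean [ 0.581 -0.075  0.065] zmax 0.149 rect [577. -71.] [80. 85.] 14.5
```

>>> drive_tool:
  translation:
    - [0.1,-0.1,0]
    - [0.2,-0.2,0]
    - [0.3,-0.3,0]
    - [0.36,-0.36,0]
    - [0.38,-0.38,0]
  turn: [-0.19,-0.38,-0.57,-0.76,-0.95]
  grip: 0.3
  grip_force: 45

```text
t: 0.6
tool_pos: [0.329, -0.35, 0.2135]
ee_rot: [[0.429, 0.903, -0.0], [0.903, -0.429, 0.001], [0.001, -0.001, -1.0]]
wrist_force: [0.8, -0.5, 0.1]
finger_gap: 0.0596
```

```bash
cat >> h.py <<'E'
def rel(p,yaw):  # shares to reach TCP p with tool-y heading yaw (deg)
    o=env.observe(); R=o['ee_rot']; d=R.T@(np.array(p)-o['tool_pos'])
    y=np.degrees(np.arctan2(R[1,1],R[0,1])); t=-((yaw-y+180)%360-180)
    print('t',round(o['t'],2),'pos',np.round(o['tool_pos'],4),'yaw',round(y,1),'gap',round(o['finger_gap'],4),'F',np.round(o['wrist_force'],1),'shift',np.round(d/.5,3),'turn',round(t/45,3))
E
python3 -c "
from h import *
rel([.459,-.06,.2],0)"
```

```text
t 0.6 pos [ 0.329  -0.35    0.2135] yaw -25.4 gap 0.0596 F [ 0.8 -0.5  0.1] shift [ 0.635 -0.014  0.028] turn -0.564
```

>>> drive_tool:
  translation:
    - [0.1,0,0]
    - [0.2,0,0]
    - [0.3,-0.01,0]
    - [0.4,-0.01,0]
    - [0.5,-0.01,0]
  turn: [-0.15,-0.3,-0.45,-0.564,-0.564]

```text
t: 1.1
tool_pos: [0.431, -0.1219, 0.2138]
ee_rot: [[-0.003, 1.0, -0.0], [1.0, 0.003, 0.001], [0.001, -0.0, -1.0]]
wrist_force: [1.1, -0.4, -0.2]
finger_gap: 0.0593
```

```bash
python3 -c "
from h import *
rel([.459,-.06,.2],0)"
```

```text
t 1.1 pos [ 0.431  -0.1219  0.2138] yaw 0.2 gap 0.0593 F [ 1.1 -0.4 -0.2] shift [0.124 0.056 0.028] turn 0.004
```

>>> drive_tool:
  translation:
    - [0.08,0.04,0]
    - [0.124,0.056,0]
    - [0.124,0.056,0]
    - [0.124,0.056,0]
  turn: [0,0,0,0]

```text
t: 1.5
tool_pos: [0.4587, -0.0595, 0.2136]
ee_rot: [[-0.005, 1.0, -0.001], [1.0, 0.005, 0.001], [0.001, -0.001, -1.0]]
wrist_force: [1.5, -1.2, -0.5]
finger_gap: 0.0593
```

Run:
```python
from h import *
c=cam('wrist'); save(c,'w1.png'); W=cloud(c)
def reg(name,lo,hi):
    p=W[((W>lo)&(W<hi)).all(-1)]
    if len(p)<3: print(name,len(p));return
    r=cv2.minAreaRect((p[:,:2]*1000).astype(np.float32))
    print(name,len(p),'mean',np.round(p.mean(0),3),'rect',np.round(r[0],0),np.round(r[1],0),round(r[2],1))
reg('head',[.41,-.16,.04],[.51,-.07,.06])
reg('handle',[.42,-.07,.025],[.50,.1,.045])
rel([.459,-.06,.01],0)
```

```text
head 3166 mean [ 0.457 -0.103  0.049] rect [ 457. -105.] [50. 90.] 89.5
handle 2451 mean [0.457 0.006 0.033] rect [457.   2.] [145.  21.] 89.9
t 1.55 pos [ 0.4585 -0.0601  0.2137] yaw 0.2 gap 0.0594 F [ 0.3 -0.6  0.1] shift [-0.     0.001  0.407] turn 0.004
```

View pics/w1.png

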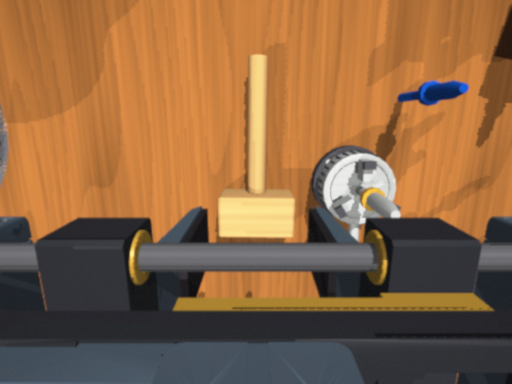

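Wrist view: the handle runs along (258,60–190) and the head is at (256,213). The chuck with its bit is at right (355,190), clear of the fingers. The heights and sizes match, so I descend.

>>> drive_tool:
  translation:
    - [0.004,-0.003,0.08]
    - [0.004,-0.003,0.16]
    - [0.004,-0.003,0.22]
    - [0.004,-0.003,0.26]
    - [0.004,-0.003,0.28]
  turn: [0,0,0,0,0]

```text
t: 2.05
tool_pos: [0.4558, -0.0588, 0.0722]
ee_rot: [[-0.002, 1.0, -0.003], [1.0, 0.002, 0.002], [0.002, -0.003, -1.0]]
wrist_force: [0.7, 0.4, 1.0]
finger_gap: 0.0593
```

>>> drive_tool:
  translation:
    - [0,0,0.04]
    - [0,0,0.08]
    - [0,0,0.11]
    - [0,0,0.122]
    - [0,0,0.122]
  turn: [0,0,0,0,0]

```text
t: 2.55
tool_pos: [0.4555, -0.0592, 0.0111]
ee_rot: [[-0.001, 1.0, -0.004], [1.0, 0.001, 0.002], [0.002, -0.004, -1.0]]
wrist_force: [-0.5, -0.2, 1.3]
finger_gap: 0.0596
```

>>> drive_tool:
  translation:
    - [0,0,0]
    - [0,0,0]
    - [0,0,0]
    - [0,0,0]
    - [0,0,0]
  turn: [0,0,0,0,0]
  grip: -1

```text
t: 3.05
tool_pos: [0.4557, -0.0592, 0.0113]
ee_rot: [[-0.001, 1.0, -0.003], [1.0, 0.001, 0.002], [0.002, -0.003, -1.0]]
wrist_force: [2.9, 0.4, 0.5]
finger_gap: 0.0218
```

>>> drive_tool:
  translation:
    - [0,0,-0.03]
    - [0,0,-0.08]
    - [0,-0.01,-0.16]
    - [0,-0.02,-0.25]
    - [0,-0.03,-0.34]
  turn: [0,0,0,0,0]

```text
t: 3.55
tool_pos: [0.4403, -0.0593, 0.1828]
ee_rot: [[-0.001, 1.0, -0.004], [1.0, 0.001, 0.002], [0.002, -0.004, -1.0]]
wrist_force: [1.6, 0.1, -3.9]
finger_gap: 0.0215
```

>>> drive_tool:
  translation:
    - [0.05,0,-0.08]
    - [0.13,0,-0.1]
    - [0.22,0,-0.1]
    - [0.31,0,-0.1]
    - [0.4,0,-0.1]
  turn: [0,0,0,0,0]

```text
t: 4.05
tool_pos: [0.4395, 0.1424, 0.2333]
ee_rot: [[-0.001, 1.0, -0.005], [1.0, 0.001, 0.002], [0.002, -0.005, -1.0]]
wrist_force: [1.6, -0.1, -4.2]
finger_gap: 0.0209
```

```bash
python3 -c "
from h import *
rel([.437,.305,.2],-78.7)"
```

```text
t 4.05 pos [0.4395 0.1424 0.2333] yaw 0.0 gap 0.0209 F [ 1.6 -0.1 -4.2] shift [ 0.325 -0.004  0.067] turn 1.75
```

>>> drive_tool:
  translation:
    - [0.07,0,0]
    - [0.14,0,0]
    - [0.22,0,0]
    - [0.29,0,0]
    - [0.325,0,0]
  turn: [0.1,0.28,0.46,0.64,0.8]

```text
t: 4.55
tool_pos: [0.4387, 0.3074, 0.2333]
ee_rot: [[0.591, 0.807, -0.005], [0.807, -0.591, 0.002], [-0.001, -0.006, -1.0]]
wrist_force: [-0.2, -0.7, -3.1]
finger_gap: 0.0209
```

>>> drive_tool:
  translation:
    - [0,0,0]
    - [0,0,0]
    - [0,0,0]
    - [0,0,0]
    - [0,0,0]
  turn: [0.18,0.36,0.54,0.72,0.9]

```text
t: 5.05
tool_pos: [0.4383, 0.3072, 0.2328]
ee_rot: [[0.974, 0.225, -0.006], [0.225, -0.974, 0.002], [-0.006, -0.003, -1.0]]
wrist_force: [0.4, 0.1, -3.0]
finger_gap: 0.0211
```

Run:
```python
from h import *
rel([.437,.305,.03],-78.7)
c=cam('top'); save(c,'t2.png'); W=cloud(c)
p=W[((W>[.3,.15,.15])&(W<[.65,.45,.235])).all(-1)]
c=cam('wrist'); save(c,'w2.png')
```

```text
t 5.05 pos [0.4383 0.3072 0.2328] yaw -77.0 gap 0.0211 F [ 0.4  0.1 -3. ] shift [-0.001  0.005  0.406] turn 0.037
```

View pics/w2.png

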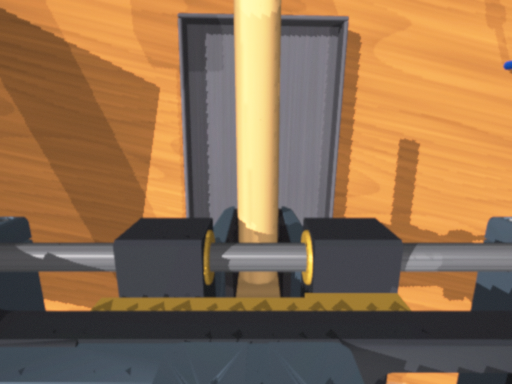

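Wrist view: the handle (centre column 257) is centred over the tray (columns 180–347) and parallel to it. I'm lowering it.

>>> drive_tool:
  translation:
    - [0,0.005,0.08]
    - [-0.001,0.005,0.16]
    - [-0.001,0.005,0.24]
    - [-0.001,0.005,0.31]
    - [-0.001,0.005,0.36]
  turn: [0.02,0.037,0.037,0.037,0.037]

```text
t: 5.65
tool_pos: [0.4363, 0.3045, 0.0507]
ee_rot: [[0.979, 0.204, -0.008], [0.204, -0.979, 0.001], [-0.008, -0.002, -1.0]]
wrist_force: [0.8, -0.1, -3.7]
finger_gap: 0.0215
```

>>> drive_tool:
  translation:
    - [0,0,0.02]
    - [0,0,0.035]
    - [0,0,0.045]
    - [0,0,0.052]
    - [0,0,0.056]
  turn: [0,0,0,0,0]

```text
t: 6.15
tool_pos: [0.4365, 0.3048, 0.0232]
ee_rot: [[0.979, 0.205, -0.007], [0.205, -0.979, 0.001], [-0.006, -0.003, -1.0]]
wrist_force: [0.4, -0.4, -3.6]
finger_gap: 0.0213
```

Run:
```python
from h import *
rel([.437,.305,.0165],-78.7)
c=cam('scene'); W=cloud(c)
hsv=cv2.cvtColor(c['frame'],cv2.COLOR_RGB2HSV)
m=((W>[.33,.2,.012])&(W<[.62,.42,.09])).all(-1)&(hsv[...,1]>70)
p=W[m]
u=np.array([np.cos(np.radians(11.3)),np.sin(np.radians(11.3))])
s=(p[:,:2]-[.469,.311])@u; v=(p[:,:2]-[.469,.311])@[-u[1],u[0]]
for a in np.arange(-.15,.15,.02):
    k=(s>=a)&(s<a+.02)
    if k.sum()>3: print(round(a,2),k.sum(),'lat',np.round([v[k].min(),v[k].max()],3),'z95',round(np.percentile(p[k,2],95),3))
```

```text
t 6.15 pos [0.4365 0.3048 0.0232] yaw -78.2 gap 0.0213 F [ 0.4 -0.4 -3.6] shift [ 0.001 -0.     0.013] turn 0.011
-0.13 5 lat [0.09  0.096] z95 0.035
-0.11 37 lat [-0.049  0.042] z95 0.065
-0.09 53 lat [-0.05 -0.04] z95 0.058
-0.07 62 lat [-0.048 -0.018] z95 0.052
-0.03 27 lat [-0.018  0.096] z95 0.063
-0.01 57 lat [-0.012  0.096] z95 0.051
0.01 54 lat [-0.016  0.097] z95 0.051
0.03 53 lat [-0.012  0.098] z95 0.05
0.05 57 lat [-0.014  0.095] z95 0.051
0.07 54 lat [-0.012  0.095] z95 0.051
0.09 38 lat [-0.011  0.091] z95 0.05
0.13 10 lat [-0.01   0.072] z95 0.019
```

>>> drive_tool:
  translation:
    - [0,0,0.004]
    - [0,0,0.008]
    - [0,0,0.012]
    - [0,0,0.013]
    - [0,0,0.013]
  turn: [0,0,0,0,0]

```text
t: 6.7
tool_pos: [0.4363, 0.3047, 0.0164]
ee_rot: [[0.979, 0.205, -0.007], [0.205, -0.979, 0.001], [-0.007, -0.003, -1.0]]
wrist_force: [-0.2, -0.8, -4.2]
finger_gap: 0.0213
```

>>> drive_tool:
  translation:
    - [0,0,0.002]
    - [0,0,0.004]
    - [0,0,0.006]
    - [0,0,0.006]
  turn: [0,0,0,0]

```text
t: 7.1
tool_pos: [0.4378, 0.3051, 0.0147]
ee_rot: [[0.979, 0.205, -0.004], [0.205, -0.979, 0.002], [-0.004, -0.003, -1.0]]
wrist_force: [1.9, -4.4, 22.0]
finger_gap: 0.0215
```

Touchdown (force has turned upward). I release it.

>>> drive_tool:
  translation:
    - [0,0,-0.003]
    - [0,0,-0.003]
    - [0,0,-0.003]
    - [0,0,-0.003]
    - [0,0,-0.003]
  turn: [0,0,0,0,0]
  grip: 0.1

```text
t: 7.6
tool_pos: [0.4376, 0.3051, 0.0161]
ee_rot: [[0.979, 0.205, -0.005], [0.205, -0.979, 0.002], [-0.004, -0.003, -1.0]]
wrist_force: [0.5, 0.8, 0.8]
finger_gap: 0.0497
```

>>> drive_tool:
  translation:
    - [0,0,-0.04]
    - [0,0,-0.12]
    - [0,0,-0.2]
    - [0,0,-0.28]
    - [0,0,-0.36]
  turn: [0,0,0,0,0]

```text
t: 8.1
tool_pos: [0.438, 0.3045, 0.1976]
ee_rot: [[0.979, 0.205, -0.005], [0.205, -0.979, 0.002], [-0.004, -0.003, -1.0]]
wrist_force: [1.0, 0.8, -0.5]
finger_gap: 0.0504
```

Run:
```python
from h import *
rel([.579,-.184,.22],0)
c=cam('wrist'); save(c,'w3.png'); 
c=cam('scene');W=cloud(c)
hsv=cv2.cvtColor(c['frame'],cv2.COLOR_RGB2HSV)
p=W[((W>[.33,.2,.012])&(W<[.62,.42,.09])).all(-1)&(hsv[...,1]>70)]
u=np.array([np.cos(np.radians(11.3)),np.sin(np.radians(11.3))])
s=(p[:,:2]-[.469,.311])@u; v=(p[:,:2]-[.469,.311])@[-u[1],u[0]]
for a in np.arange(-.15,.15,.02):
    k=(s>=a)&(s<a+.02)&(abs(v)<.07)
    if k.sum()>3: print(round(a,2),k.sum(),'lat',np.round([v[k].min(),v[k].max()],3),'z95',round(np.percentile(p[k,2],95),3))
```

```text
t 8.1 pos [0.438  0.3045 0.1976] yaw -78.2 gap 0.0504 F [ 1.   0.8 -0.5] shift [ 0.076  1.014 -0.048] turn -1.737
-0.11 96 lat [-0.05   0.044] z95 0.059
-0.09 192 lat [-0.049  0.044] z95 0.059
-0.07 263 lat [-0.048  0.044] z95 0.058
-0.05 48 lat [-0.043  0.015] z95 0.047
-0.03 42 lat [-0.012  0.01 ] z95 0.043
-0.01 46 lat [-0.012  0.016] z95 0.044
0.01 45 lat [-0.012  0.009] z95 0.044
0.03 46 lat [-0.013  0.011] z95 0.044
0.05 49 lat [-0.011  0.011] z95 0.044
0.07 44 lat [-0.009  0.009] z95 0.043
0.09 34 lat [-0.01   0.004] z95 0.045
0.13 9 lat [-0.021  0.064] z95 0.018
```

View pics/w3.png

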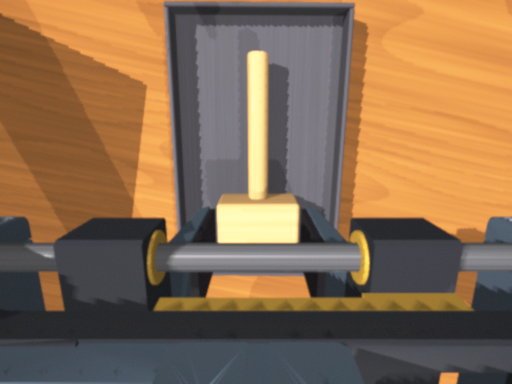

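The mallet lies flat in the tray: handle top about 43 mm, handle end at x≈+0.10 and lateral offset ≈0 in the tray frame. Next is the crank.

>>> drive_tool:
  translation:
    - [0,0.08,-0.03]
    - [0.01,0.18,-0.048]
    - [0.02,0.28,-0.048]
    - [0.03,0.38,-0.048]
    - [0.04,0.48,-0.048]
  turn: [-0.18,-0.36,-0.54,-0.72,-0.9]

```text
t: 8.7
tool_pos: [0.5003, 0.1035, 0.2235]
ee_rot: [[0.654, 0.757, 0.002], [0.757, -0.654, 0.006], [0.006, -0.002, -1.0]]
wrist_force: [0.9, -0.5, 0.5]
finger_gap: 0.0503
```

```bash
python3 -c "
from h import *
rel([.579,-.184,.22],0)"
```

```text
t 8.7 pos [0.5003 0.1035 0.2235] yaw -40.8 gap 0.0503 F [ 0.9 -0.5  0.5] shift [-0.332  0.495  0.004] turn -0.907
```

>>> drive_tool:
  translation:
    - [-0.05,0.08,0]
    - [-0.11,0.16,0]
    - [-0.17,0.25,0]
    - [-0.22,0.33,0]
    - [-0.28,0.41,0]
  turn: [-0.18,-0.36,-0.54,-0.72,-0.907]

```text
t: 9.2
tool_pos: [0.5575, -0.1105, 0.2217]
ee_rot: [[0.047, 0.999, 0.001], [0.999, -0.047, 0.006], [0.006, 0.001, -1.0]]
wrist_force: [0.3, 0.3, 0.4]
finger_gap: 0.05
```

Run:
```python
from h import *
rel([.579,-.184,.22],0)
c=cam('wrist'); save(c,'w4.png'); W=cloud(c)
p=W[((W>[.53,-.23,.1])&(W<[.62,-.14,.12])).all(-1)]
print(len(p),p.mean(0) if len(p) else 0, np.ptp(p,0) if len(p) else 0)
p=W[((W>[.53,-.11,.12])&(W<[.62,-.03,.16])).all(-1)]
print('bit',len(p),p.mean(0) if len(p) else 0)
```

```text
t 9.2 pos [ 0.5575 -0.1105  0.2217] yaw -2.7 gap 0.05 F [0.3 0.3 0.4] shift [-0.145  0.05   0.003] turn -0.059
0 0 0
bit 266 [ 0.57193009 -0.06850063  0.13757936]
```

View pics/w4.png

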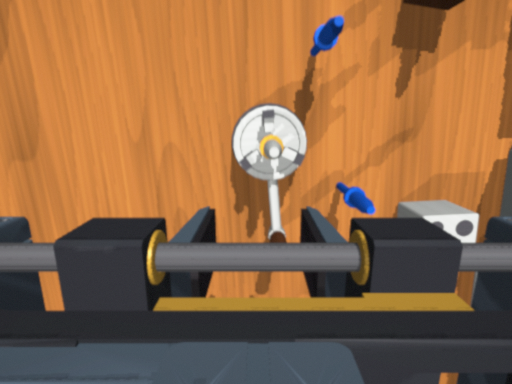

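Wrist view: the chuck is at (270,142), the bar runs down to the grip at (278,237), and nothing blocks the fingers. I go over the grip and down.

>>> drive_tool:
  translation:
    - [-0.08,0.03,0]
    - [-0.145,0.05,0]
    - [-0.145,0.05,0.05]
    - [-0.145,0.05,0.13]
    - [-0.145,0.05,0.18]
  turn: [-0.06,-0.06,-0.06,-0.06,-0.06]

```text
t: 9.75
tool_pos: [0.5809, -0.1895, 0.1286]
ee_rot: [[-0.014, 1.0, -0.0], [1.0, 0.014, 0.005], [0.005, 0.0, -1.0]]
wrist_force: [0.3, 0.2, 0.7]
finger_gap: 0.0502
```

Run:
```python
from h import *
rel([.579,-.184,.066],0)
b=cam('scene');W=cloud(b)
p=W[((W>[.54,-.23,.098])&(W<[.62,-.14,.115])).all(-1)]
print('scene grip',len(p),p.mean(0) if len(p) else 0)
```

```text
t 9.75 pos [ 0.5809 -0.1895  0.1286] yaw 0.8 gap 0.0502 F [0.3 0.2 0.7] shift [ 0.01  -0.004  0.125] turn 0.018
scene grip 2 [ 0.58483076 -0.19192737  0.10192779]
```

>>> drive_tool:
  translation:
    - [0.01,-0.004,0.04]
    - [0.01,-0.004,0.08]
    - [0.01,-0.004,0.11]
    - [0.01,-0.004,0.125]
    - [0.01,-0.004,0.125]
  turn: [0,0.018,0.018,0.018,0.018]

```text
t: 10.3
tool_pos: [0.5766, -0.1831, 0.0623]
ee_rot: [[-0.0, 1.0, -0.005], [1.0, 0.0, 0.007], [0.007, -0.005, -1.0]]
wrist_force: [-0.3, -0.5, 0.6]
finger_gap: 0.0504
```

>>> drive_tool:
  translation:
    - [0,0,0]
    - [0,0,0]
    - [0,0,0]
    - [0,0,0]
    - [0,0,0]
  turn: [0,0,0,0,0]
  grip: -1
  grip_force: 30

```text
t: 10.8
tool_pos: [0.5772, -0.1832, 0.0628]
ee_rot: [[-0.0, 1.0, -0.004], [1.0, 0.0, 0.007], [0.007, -0.004, -1.0]]
wrist_force: [1.7, -0.6, 3.7]
finger_gap: 0.0193
```

```bash
cat >> h.py <<'E'
C=np.array([.5745,-.069])
def crank(dqs):
    o=env.observe(); R=o['ee_rot']; p=o['tool_pos']; r=p[:2]-C; ph=np.arctan2(r[1],r[0])
    F=o['wrist_force']; tan=np.array([np.sin(ph),-np.cos(ph)]) # cw direction
    print('t',round(o['t'],2),'pos',np.round(p,4),'r',round(np.hypot(*r),4),'q~',round(-np.pi/2-ph,3) if ph<0 else round(-np.pi/2-ph+2*np.pi,3),'Ft',round(F[:2]@tan,2),'Fr',round(F[:2]@r/np.hypot(*r),2),'Fz',round(F[2],1),'gap',round(o['finger_gap'],4))
    yaw=np.arctan2(R[1,1],R[0,1])
    for dq in dqs:
        n=ph-dq; tgt=np.array([*(C+.115*np.array([np.cos(n),np.sin(n)])),.066])
        y=(ph+np.pi/2)-dq; t=-((y-yaw+np.pi)%(2*np.pi)-np.pi)
        print(np.round(R.T@(tgt-p)/.5,3).tolist(),round(np.degrees(t)/45,3))
E
python3 -c "
from h import *
crank([.05,.12,.2,.28,.36])"
```

```text
t 10.8 pos [ 0.5772 -0.1832  0.0628] r 0.1142 q~ -0.024 Ft -1.72 Fr 0.67 Fz 3.7 gap 0.0193
[-0.001, -0.011, -0.006] 0.034
[-0.0, -0.028, -0.006] 0.123
[0.002, -0.046, -0.006] 0.225
[0.006, -0.064, -0.006] 0.326
[0.011, -0.081, -0.006] 0.428
```

>>> drive_tool:
  translation:
    - [-0.001,-0.011,-0.006]
    - [0,-0.028,-0.006]
    - [0.002,-0.046,-0.006]
    - [0.006,-0.064,-0.006]
    - [0.011,-0.081,-0.006]
  turn: [0.034,0.123,0.225,0.326,0.428]

```text
t: 11.3
tool_pos: [0.5362, -0.1774, 0.0645]
ee_rot: [[0.333, 0.943, -0.005], [0.943, -0.333, 0.007], [0.005, -0.007, -1.0]]
wrist_force: [8.9, 0.5, -34.0]
finger_gap: 0.0198
```

```bash
python3 -c "
from h import *
crank([.08,.16,.24,.32,.4])"
```

```text
t 11.3 pos [ 0.5362 -0.1774  0.0645] r 0.115 q~ 0.34 Ft -8.24 Fr -3.47 Fz -34.0 gap 0.0198
[0.001, -0.018, -0.003] 0.102
[0.003, -0.037, -0.003] 0.204
[0.007, -0.055, -0.003] 0.305
[0.012, -0.072, -0.002] 0.407
[0.018, -0.09, -0.002] 0.509
```

The crank moves at about 8 N tangentially. My z target was lifting on the grip (Fz −34 N), so I ease it down.

>>> drive_tool:
  translation:
    - [0.001,-0.018,0]
    - [0.003,-0.037,0]
    - [0.007,-0.055,0]
    - [0.012,-0.072,0]
    - [0.018,-0.09,0]
  turn: [0.102,0.204,0.305,0.407,0.509]

```text
t: 11.8
tool_pos: [0.497, -0.1547, 0.0643]
ee_rot: [[0.677, 0.736, -0.004], [0.736, -0.676, 0.006], [0.002, -0.007, -1.0]]
wrist_force: [5.6, -7.5, -22.0]
finger_gap: 0.0196
```

```bash
python3 -c "
from h import *
crank([.08,.16,.24,.32,.36])"
```

```text
t 11.8 pos [ 0.497  -0.1547  0.0643] r 0.1156 q~ 0.735 Ft -9.14 Fr 1.8 Fz -22.0 gap 0.0196
[0.002, -0.018, -0.003] 0.092
[0.004, -0.037, -0.003] 0.194
[0.007, -0.055, -0.003] 0.296
[0.012, -0.072, -0.003] 0.398
[0.015, -0.081, -0.003] 0.449
```

>>> drive_tool:
  translation:
    - [0.002,-0.018,0.001]
    - [0.004,-0.037,0.002]
    - [0.007,-0.055,0.002]
    - [0.011,-0.07,0.002]
    - [0.012,-0.076,0.002]
  turn: [0.092,0.194,0.296,0.385,0.42]

```text
t: 12.3
tool_pos: [0.4731, -0.1253, 0.0641]
ee_rot: [[0.88, 0.475, -0.003], [0.475, -0.88, 0.004], [-0.001, -0.005, -1.0]]
wrist_force: [-1.6, -10.9, 0.0]
finger_gap: 0.0196
```

```bash
python3 -c "
from h import *
crank([.03,.06,.09,.12])"
```

```text
t 12.3 pos [ 0.4731 -0.1253  0.0641] r 0.116 q~ 1.064 Ft -8.82 Fr 6.67 Fz 0.0 gap 0.0196
[0.002, -0.007, -0.004] 0.023
[0.002, -0.014, -0.004] 0.062
[0.003, -0.021, -0.004] 0.1
[0.003, -0.028, -0.004] 0.138
```

>>> drive_tool:
  translation:
    - [0,-0.007,0]
    - [0,-0.014,0]
    - [0.001,-0.021,0]
    - [0.002,-0.028,0]
    - [0.002,-0.028,0]
  turn: [0.03,0.062,0.1,0.138,0.138]

```text
t: 12.8
tool_pos: [0.467, -0.1129, 0.0641]
ee_rot: [[0.926, 0.377, -0.004], [0.377, -0.926, 0.003], [-0.002, -0.005, -1.0]]
wrist_force: [-3.1, -6.5, -4.3]
finger_gap: 0.0194
```

```bash
python3 -c "
from h import *
crank([.03,.06,.09,.12])"
```

```text
t 12.8 pos [ 0.467  -0.1129  0.0641] r 0.1161 q~ 1.183 Ft -4.8 Fr 5.34 Fz -4.3 gap 0.0194
[0.002, -0.007, -0.004] 0.036
[0.003, -0.014, -0.004] 0.074
[0.003, -0.021, -0.004] 0.113
[0.004, -0.028, -0.004] 0.151
```

>>> drive_tool:
  translation:
    - [0,-0.007,0]
    - [0.001,-0.014,0]
    - [0.001,-0.021,0]
    - [0.002,-0.028,0]
  turn: [0.036,0.074,0.113,0.151]

```text
t: 13.2
tool_pos: [0.4625, -0.1002, 0.0641]
ee_rot: [[0.965, 0.263, -0.004], [0.263, -0.965, 0.002], [-0.003, -0.003, -1.0]]
wrist_force: [-2.3, -10.3, -6.5]
finger_gap: 0.0197
```

```bash
python3 -c "
from h import *
crank([.03,.06,.09,.12])"
```

```text
t 13.2 pos [ 0.4625 -0.1002  0.0641] r 0.1162 q~ 1.299 Ft -9.36 Fr 4.96 Fz -6.5 gap 0.0197
[0.003, -0.007, -0.004] 0.031
[0.003, -0.014, -0.004] 0.069
[0.003, -0.021, -0.004] 0.107
[0.004, -0.028, -0.004] 0.146
```

Still free (9.4 N). I take smaller steps.

>>> drive_tool:
  translation:
    - [0,-0.007,0]
    - [0.001,-0.014,0]
    - [0.001,-0.021,0]
  turn: [0.031,0.069,0.107]

```text
t: 13.5
tool_pos: [0.4602, -0.0906, 0.0641]
ee_rot: [[0.984, 0.18, -0.004], [0.18, -0.984, 0.001], [-0.003, -0.002, -1.0]]
wrist_force: [-0.5, -9.0, -7.2]
finger_gap: 0.0194
```

```bash
python3 -c "
from h import *
crank([.03,.06,.09])"
```

```text
t 13.5 pos [ 0.4602 -0.0906  0.0641] r 0.1164 q~ 1.384 Ft -8.73 Fr 2.2 Fz -7.2 gap 0.0194
[0.003, -0.007, -0.004] 0.031
[0.003, -0.014, -0.004] 0.07
[0.004, -0.021, -0.004] 0.108
```

>>> drive_tool:
  translation:
    - [0,-0.007,0]
    - [0.001,-0.014,0]
    - [0.001,-0.021,0]
  turn: [0.031,0.07,0.108]

```text
t: 13.8
tool_pos: [0.4587, -0.0807, 0.0641]
ee_rot: [[0.995, 0.095, -0.004], [0.095, -0.995, 0.0], [-0.004, -0.001, -1.0]]
wrist_force: [-1.1, -9.4, -6.5]
finger_gap: 0.0197
```

```bash
python3 -c "
from h import *
crank([.03,.06,.09])"
```

```text
t 13.8 pos [ 0.4587 -0.0807  0.0641] r 0.1164 q~ 1.47 Ft -9.21 Fr 2.04 Fz -6.5 gap 0.0197
[0.003, -0.007, -0.004] 0.031
[0.003, -0.014, -0.004] 0.069
[0.004, -0.021, -0.004] 0.107
```

>>> drive_tool:
  translation:
    - [0,-0.007,0]
    - [0.001,-0.014,0]
    - [0.001,-0.021,0]
  turn: [0.031,0.069,0.107]

```text
t: 14.1
tool_pos: [0.458, -0.0707, 0.0641]
ee_rot: [[1.0, 0.01, -0.004], [0.01, -1.0, -0.0], [-0.004, 0.0, -1.0]]
wrist_force: [-0.6, -9.1, -7.1]
finger_gap: 0.0192
```

```bash
python3 -c "
from h import *
crank([.03,.06,.09])"
```

```text
t 14.1 pos [ 0.458  -0.0707  0.0641] r 0.1165 q~ 1.556 Ft -9.11 Fr 0.69 Fz -7.1 gap 0.0192
[0.003, -0.007, -0.004] 0.032
[0.003, -0.014, -0.004] 0.07
[0.004, -0.021, -0.004] 0.108
```

>>> drive_tool:
  translation:
    - [0,-0.007,0]
    - [0.001,-0.014,0]
    - [0.001,-0.021,0]
  turn: [0.032,0.07,0.108]

```text
t: 14.4
tool_pos: [0.4583, -0.0607, 0.0641]
ee_rot: [[0.997, -0.076, -0.004], [-0.076, -0.997, -0.001], [-0.004, 0.002, -1.0]]
wrist_force: [-0.8, -9.1, -4.8]
finger_gap: 0.0191
```

```bash
python3 -c "
from h import *
crank([.03,.06,.09])"
```

```text
t 14.4 pos [ 0.4583 -0.0607  0.0641] r 0.1165 q~ 1.642 Ft -9.16 Fr 0.1 Fz -4.8 gap 0.0191
[0.003, -0.007, -0.004] 0.032
[0.003, -0.014, -0.004] 0.07
[0.004, -0.021, -0.004] 0.108
```

>>> drive_tool:
  translation:
    - [0,-0.007,0]
    - [0.001,-0.014,0]
    - [0.001,-0.021,0]
  turn: [0.032,0.07,0.108]

```text
t: 14.7
tool_pos: [0.4594, -0.0507, 0.0641]
ee_rot: [[0.987, -0.161, -0.004], [-0.161, -0.987, -0.002], [-0.004, 0.003, -1.0]]
wrist_force: [-1.7, -9.4, -5.1]
finger_gap: 0.0195
```

```bash
python3 -c "
from h import *
crank([.02,.04,.06,.09])"
```

```text
t 14.7 pos [ 0.4594 -0.0507  0.0641] r 0.1165 q~ 1.728 Ft -9.55 Fr 0.22 Fz -5.1 gap 0.0195
[0.003, -0.005, -0.004] 0.019
[0.003, -0.009, -0.004] 0.045
[0.003, -0.014, -0.004] 0.07
[0.004, -0.021, -0.004] 0.109
```

>>> drive_tool:
  translation:
    - [0,-0.007,0]
    - [0.001,-0.014,0]
  turn: [0.032,0.07]

```text
t: 14.9
tool_pos: [0.4606, -0.0443, 0.064]
ee_rot: [[0.976, -0.217, -0.005], [-0.217, -0.976, -0.003], [-0.004, 0.004, -1.0]]
wrist_force: [-4.7, -7.6, -1.5]
finger_gap: 0.0195
```

```bash
python3 -c "
from h import *
crank([.02,.04,.06,.09])"
```

```text
t 14.9 pos [ 0.4606 -0.0443  0.064 ] r 0.1165 q~ 1.784 Ft -8.38 Fr 2.96 Fz -1.5 gap 0.0195
[0.003, -0.005, -0.004] 0.019
[0.003, -0.009, -0.004] 0.045
[0.003, -0.014, -0.004] 0.07
[0.004, -0.021, -0.004] 0.108
```

>>> drive_tool:
  translation:
    - [0,-0.007,0]
    - [0.001,-0.014,0]
  turn: [0.032,0.07]

```text
t: 15.1
tool_pos: [0.4622, -0.0381, 0.064]
ee_rot: [[0.963, -0.271, -0.006], [-0.271, -0.963, -0.004], [-0.005, 0.005, -1.0]]
wrist_force: [-4.5, -9.0, -0.2]
finger_gap: 0.0196
```

```bash
python3 -c "
from h import *
crank([.02,.04,.06,.09])"
```

```text
t 15.1 pos [ 0.4622 -0.0381  0.064 ] r 0.1165 q~ 1.839 Ft -9.89 Fr 1.94 Fz -0.2 gap 0.0196
[0.003, -0.005, -0.004] 0.018
[0.003, -0.009, -0.004] 0.043
[0.003, -0.014, -0.004] 0.069
[0.004, -0.021, -0.004] 0.107
```

>>> drive_tool:
  translation:
    - [0,-0.007,0]
    - [0.001,-0.014,0]
  turn: [0.032,0.07]

```text
t: 15.3
tool_pos: [0.4641, -0.0319, 0.064]
ee_rot: [[0.946, -0.324, -0.007], [-0.324, -0.946, -0.005], [-0.005, 0.006, -1.0]]
wrist_force: [-4.9, -8.6, 1.5]
finger_gap: 0.0197
```

```bash
python3 -c "
from h import *
crank([.02,.04,.06,.09])"
```

```text
t 15.3 pos [ 0.4641 -0.0319  0.064 ] r 0.1165 q~ 1.894 Ft -9.74 Fr 1.95 Fz 1.5 gap 0.0197
[0.003, -0.005, -0.004] 0.017
[0.003, -0.009, -0.004] 0.042
[0.003, -0.014, -0.004] 0.068
[0.004, -0.021, -0.004] 0.106
```

>>> drive_tool:
  translation:
    - [0,-0.007,0]
    - [0.001,-0.014,0]
  turn: [0.032,0.07]

```text
t: 15.5
tool_pos: [0.4663, -0.026, 0.064]
ee_rot: [[0.926, -0.377, -0.007], [-0.377, -0.926, -0.005], [-0.005, 0.008, -1.0]]
wrist_force: [-5.7, -9.2, 1.2]
finger_gap: 0.0198
```

```bash
python3 -c "
from h import *
crank([.02,.04,.06,.09])
c=cam('top');f=c['frame'][180:250,230:310,::-1];a=cv2.resize(f,(560,490),interpolation=cv2.INTER_CUBIC)
cv2.imwrite('pics/t5.png',a)"
```

```text
t 15.5 pos [ 0.4663 -0.026   0.064 ] r 0.1165 q~ 1.949 Ft -10.7 Fr 1.9 Fz 1.2 gap 0.0198
[0.003, -0.005, -0.004] 0.015
[0.003, -0.009, -0.004] 0.041
[0.003, -0.014, -0.004] 0.066
[0.004, -0.021, -0.004] 0.105
```

View pics/t5.png

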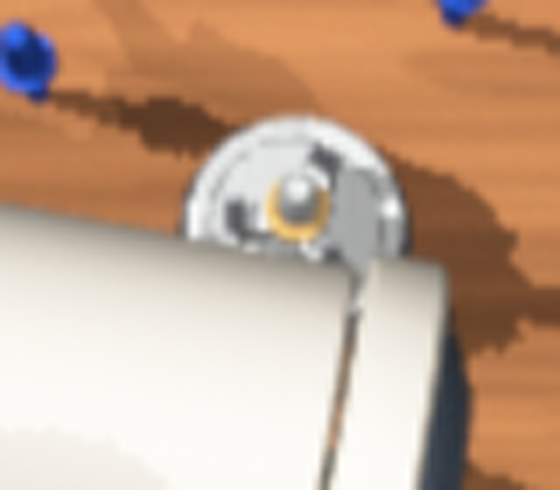

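Cropped top view: the jaws (dark blocks at (240,215) and (325,160)) are drawn in close around the bit at (300,200). Resistance has started to climb (10.7 N), so I continue in small steps.

>>> drive_tool:
  translation:
    - [0,-0.007,0]
    - [0.001,-0.014,0]
  turn: [0.032,0.07]

```text
t: 15.75
tool_pos: [0.4689, -0.0198, 0.064]
ee_rot: [[0.903, -0.43, -0.009], [-0.43, -0.903, -0.006], [-0.005, 0.009, -1.0]]
wrist_force: [-5.8, -9.0, 0.9]
finger_gap: 0.0197
```

```bash
python3 -c "
from h import *
crank([.02,.04,.06,.09])"
```

```text
t 15.75 pos [ 0.4689 -0.0198  0.064 ] r 0.1165 q~ 2.006 Ft -10.59 Fr 1.42 Fz 0.9 gap 0.0197
[0.003, -0.005, -0.004] 0.014
[0.003, -0.009, -0.004] 0.039
[0.003, -0.014, -0.004] 0.065
[0.004, -0.021, -0.004] 0.103
```

>>> drive_tool:
  translation:
    - [0,-0.007,0]
    - [0.001,-0.014,0]
    - [0.001,-0.021,0]
  turn: [0.032,0.065,0.103]

```text
t: 16.05
tool_pos: [0.4734, -0.0112, 0.064]
ee_rot: [[0.864, -0.503, -0.009], [-0.503, -0.864, -0.007], [-0.005, 0.011, -1.0]]
wrist_force: [-4.1, -11.2, 0.7]
finger_gap: 0.0194
```

```bash
python3 -c "
from h import *
crank([.02,.04,.06,.09])"
```

```text
t 16.05 pos [ 0.4734 -0.0112  0.064 ] r 0.1165 q~ 2.09 Ft -11.79 Fr -2.04 Fz 0.7 gap 0.0194
[0.003, -0.005, -0.004] 0.016
[0.003, -0.009, -0.004] 0.042
[0.003, -0.014, -0.004] 0.067
[0.004, -0.021, -0.004] 0.105
```

>>> drive_tool:
  translation:
    - [0,-0.007,0]
    - [0.001,-0.014,0]
    - [0.001,-0.021,0]
  turn: [0.032,0.067,0.105]

```text
t: 16.35
tool_pos: [0.4785, -0.003, 0.0639]
ee_rot: [[0.82, -0.573, -0.01], [-0.573, -0.819, -0.008], [-0.004, 0.012, -1.0]]
wrist_force: [-3.6, -12.6, 2.2]
finger_gap: 0.0192
```

```bash
python3 -c "
from h import *
crank([.02,.04,.06,.09])"
```

```text
t 16.35 pos [ 0.4785 -0.003   0.0639] r 0.1165 q~ 2.173 Ft -12.46 Fr -4.14 Fz 2.2 gap 0.0192
[0.003, -0.005, -0.004] 0.016
[0.003, -0.009, -0.004] 0.041
[0.003, -0.014, -0.004] 0.066
[0.004, -0.021, -0.004] 0.105
```

>>> drive_tool:
  translation:
    - [0.001,-0.007,0]
    - [0.002,-0.014,0]
    - [0.003,-0.021,0]
  turn: [0.032,0.066,0.105]

```text
t: 16.65
tool_pos: [0.4843, 0.0043, 0.0639]
ee_rot: [[0.769, -0.639, -0.013], [-0.64, -0.769, -0.009], [-0.004, 0.015, -1.0]]
wrist_force: [-10.4, -8.6, 8.4]
finger_gap: 0.0196
```

```bash
python3 -c "
from h import *
crank([.02,.04,.06,.09])"
```

```text
t 16.65 pos [0.4843 0.0043 0.0639] r 0.1163 q~ 2.253 Ft -13.23 Fr 2.64 Fz 8.4 gap 0.0196
[0.002, -0.005, -0.004] 0.01
[0.003, -0.009, -0.004] 0.036
[0.003, -0.014, -0.004] 0.061
[0.003, -0.021, -0.005] 0.1
```

>>> drive_tool:
  translation:
    - [0.001,-0.007,0]
    - [0.002,-0.014,0]
  turn: [0.03,0.061]

```text
t: 16.85
tool_pos: [0.4879, 0.0085, 0.0638]
ee_rot: [[0.737, -0.676, -0.016], [-0.676, -0.736, -0.009], [-0.005, 0.018, -1.0]]
wrist_force: [-10.7, -8.2, 10.0]
finger_gap: 0.0195
```

```bash
python3 -c "
from h import *
crank([0])"
```

```text
t 16.85 pos [0.4879 0.0085 0.0638] r 0.1163 q~ 2.301 Ft -13.3 Fr 2.5 Fz 10.0 gap 0.0195
[0.002, 0.0, -0.004] -0.016
```

It is firm at about 13.5 N, inside the good band. I let go and lift clear.

>>> drive_tool:
  translation:
    - [0,0,0]
    - [0,0,0]
    - [0,0,0]
    - [0,0,0]
    - [0,0,0]
  turn: [0,0,0,0,0]
  grip: 0.1

```text
t: 17.35
tool_pos: [0.4879, 0.0086, 0.0638]
ee_rot: [[0.737, -0.676, -0.016], [-0.676, -0.737, -0.009], [-0.005, 0.018, -1.0]]
wrist_force: [-0.6, -0.8, 0.8]
finger_gap: 0.0502
```

>>> drive_tool:
  translation:
    - [0,0,-0.05]
    - [0,0,-0.14]
    - [0,0,-0.24]
    - [0,0,-0.32]
    - [0,0,-0.32]
  turn: [0,0,0,0,0]

```text
t: 17.85
tool_pos: [0.4931, 0.0099, 0.2289]
ee_rot: [[0.737, -0.676, -0.007], [-0.676, -0.737, -0.01], [0.002, 0.012, -1.0]]
wrist_force: [-0.5, 0.2, -1.7]
finger_gap: 0.0502
```

>>> drive_tool:
  translation:
    - [-0.08,-0.02,0]
    - [-0.16,-0.04,0]
    - [-0.2,-0.05,0]
    - [-0.2,-0.05,0]
    - [-0.2,-0.05,0]
  turn: [0,0,0,0,0]

```text
t: 18.35
tool_pos: [0.4363, 0.096, 0.2282]
ee_rot: [[0.738, -0.675, -0.007], [-0.675, -0.737, -0.01], [0.002, 0.012, -1.0]]
wrist_force: [0.5, -0.8, 0.5]
finger_gap: 0.0501
```

Run:
```python
from h import *
import pickle
c=cam('scene');save(c,'s6.png');W=cloud(c)
p=W[((W>[.4,-.1,.098])&(W<[.56,.1,.125])).all(-1)]
if len(p): g=p.mean(0); print('grip',len(p),g,'q',np.degrees(np.arctan2(g[1]-C[1],g[0]-C[0])))
a0,b0=pickle.load(open('c.pkl','rb')); W0=cloud(b0)
for n,lo,hi in (('jar',[.42,-.47,.06],[.54,-.36,.11]),('cup',[.65,-.45,.06],[.77,-.32,.1]),('bit',[.54,-.11,.12],[.61,-.03,.16])):
    for w in(W0,W):
        p=w[((w>lo)&(w<hi)).all(-1)]; print(n,len(p),np.round(p.mean(0),3) if len(p) else 0)
print(np.round(env.observe()['wrist_force'],1))
```

```text
grip 48 [0.49110535 0.00738178 0.10859422] q 137.51320096436407
jar 518 [ 0.482 -0.428  0.082]
jar 503 [ 0.482 -0.428  0.083]
cup 317 [ 0.691 -0.36   0.075]
cup 317 [ 0.692 -0.36   0.075]
bit 47 [ 0.577 -0.071  0.134]
bit 45 [ 0.576 -0.071  0.135]
[ 0.3  0.3 -0.7]
```

View pics/s6.png

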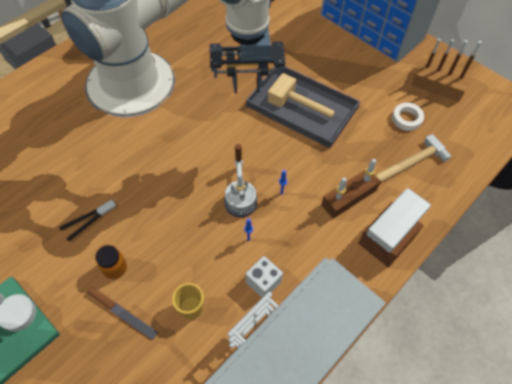

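Scene view: the mallet is in the tray at (300,95). The crank has stayed where I left it, with its grip at (238,152). The bits are upright, the jar at (110,260) and cup at (188,298) have not moved, and the arm is clear.

```bash
python3 -c "
from workcell import env
print(env.hand_in())"
```

```text
the job is handed in; nothing more can be done
None
```

I laid the mallet in the tool tray and turned the crank clockwise until the jaws went firm on the bit. Then I let go and handed the job in at about 18.4 s; no verdict was reported.

- **Mallet:** I pinched it by the handle near the head, set it down under control and released it. It lies flat inside the tray, with the handle top at about 43–44 mm. That puts the handle axis at roughly 33 mm, under the 42 mm limit.
- **Crank:** It ran free at about 9 N, then resistance climbed to about 13.3 N at roughly 2.3 rad, inside the 12–16 N band. After I let go, the crank stayed where it was.
- **Everything else:** The jar, cup and chucked bit measured within 1 mm of their starting positions. The rack bits look upright in the last picture, but I did not measure them. The arm is clear of everything, and wrist force is about zero.

**Didn't match or not checked:**
- **Firm-up angle:** Resistance only began to rise at about 1.8–1.9 rad by my estimate, at or slightly past the stated 1.2–1.8 rad. I relied on the force reading, not the angle.
- **Jaw force:** I could not measure the force on each jaw directly, so the 18 N requirement is inferred from the crank force.
- **Vertical load:** Early in the swing I pulled up on the crank grip with about 34 N for a moment, and corrected it.

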